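# Push the gearbox into the corner of its locating fixture

## Robot

A 7-joint arm with a two-finger parallel gripper is mounted at the origin on the work surface. World frame = base frame: x ahead of the robot, y to its left, z up, the work surface at z = 0. Lengths are in m, angles in rad, forces in N, time in s.
With the tool pointing down it reaches from about 0.4 to 0.9 m from the base axis. Payload 5.5 kg.
Tool frame: the origin (TCP) lies midway between the tips of the shut fingers; the grasp point (between the pads) lies 19 mm behind it (manip.grip_depth is the distance from the TCP to the grasp point, in m); z points along the fingers, x is the direction in which the jaws open and shut, and the axes are right-handed (so a half turn about z gives the same grasp; the last joint's range is limited). The gripper opens to 92 mm and grips with 3 to 60 N. Pads are 19 mm wide; open, the fingers measure 130 mm over their backs; the gripper's body (75 mm by 190 mm) begins 47 mm behind the grasp point.
Start: joints at [-0.914, 0.501, -0.427, 1.55, 0.221, 1.138, -0.21], TCP at [0.249, 0.6, 0.227] pointing down, gripper open.
Joint ranges: [-2.88, 2.88], [-0.31, 2.03], [-1.54, 1.56], [0.2, 2.42], [-1.41, 4.55], [0.19, 2.02], [-2.57, 2.57]. Speed limits (rad/s): [2.57, 2.57, 3.14, 3.14, 3.14, 3.14, 3.14].

## Interface

Orientations are given as a unit quaternion [x, y, z, w].
In Python, from bench import manip, effector, viewer gives the robot as it stands. Calls block until the motion is done:
- manip.move_pose(position, orientation): joint-space move of the TCP to a pose.
- manip.servo_line(position, ori=None, vel=0.15): straight line of the TCP; ori=None keeps the orientation; vel is the mean speed in m/s.
- manip.movej(angles): joint-space move.
- effector.open_jaws() and effector.close(f_grip=None): open the fingers fully, or close them until they stop; f_grip is the grip in N (None keeps the last).
- manip.sleep(seconds).
- manip.solve_ik(position, orientation): joint angles nearest the present ones, or None.
- viewer.get_image(name): name is "scene" or "top" or "wrist"; returns the picture (420x560x3 uint8, red, green, blue); there is no depth.
- viewer.get_calibration(name): a dict with "vfov" (degrees; the focal length in pixels is half the picture's height over the tangent of half this angle, whatever the lens; pixels are square), "cx", "cy" (the principal point, pixels), "dist_coeffs" ([k1, k2, p1, p2, k3] as OpenCV has them; the pictures are not rectified), "eye" and "attitude" of the camera in the world. Camera axes: x right, y down, z forward; pixel columns grow to the right and rows downward; lengths in m; the calibration is good to about 2 mm. A picture is of the moment at which its call begins: read the wrist's pose just before it. get_calibration takes no time and is no camera call; for the wrist camera it gives the pose at the moment of the call.
A pose or a line that the arm cannot do raises manip.PlanningError and nothing moves.
- manip.hand_in(): hands the job in, once; it reports no verdict.
Readings, each from a call of its own:
- manip.current_clock(): time.
- manip.current_q(): joint angles.
- manip.current_joint_velocities(): joint speeds.
- manip.current_tau(): joint torques, N m.
- manip.current_tool_pos(): TCP position.
- manip.current_tcp_rot(): TCP orientation.
- manip.current_force(): force on the tool from outside, world axes, zero at the start.
- manip.current_wrist_torque(): the same for the moment, N m.
- manip.current_finger_gap(): finger opening in m.
Only numpy, scipy, OpenCV 4.12 (cv2) and the standard library are available. Lean on these libraries where they do the work, as an engineer would, in place of code of your own. Each camera call takes 0.05 s, during which the arm holds its last target. There are 200 camera calls.

## Task

Push the red gearbox along the bench until its long side sits flush against the green back rail and its end is up against the yellow end stop (not the black one), and leave it there. Only push it, sliding it on its base, never lifting or tipping it, and leave the other spare parts where they are.

Things in the scene. Friction and masses are not known exactly. Their poses are not given: they have to be found in the camera images.
- gearbox: Loose red worm gearbox, 0.55-0.97 kg: box 90 mm (its x) by 120 mm (its y) by 48 mm high, flat upright sides; on top a round alu boss (64 mm wide, 6 mm high) and a steel shaft stub (18 mm wide) up to 70 mm. Origin: centre of its underside, z up. Starts on the robot's side of the rail, between the end stops, up to 0.35 rad off square. Smooth and slightly oily: slides at about 1.5-4 N; push it low.
- rail: Green steel back rail fixed to the bench: upright strip 460 mm long (its y), 6 mm thick, 32 mm high. Origin: at bench level at the middle of its working face, which looks to the robot; x points away from the robot into the rail, so parts sit at -x with a long side against the plane x = 0. A foot lies behind it, to x = 46 mm.
- yellow_stop: Yellow end stop, fixed, 60 mm (its x) by 40 mm (its y) by 34 mm high (bolt head to 38), touching the rail's working face. Origin: centre of its underside, 30 mm before the rail's face, 210 mm from the rail's middle, at its +y or -y end (varies). Axes parallel to the rail's. The gearbox belongs on its inner side, towards the rail's middle.
- black_stop: Black end stop of the same size and shape, fixed at the other end of the rail, 210 mm from the rail's origin; not the one to be used.
- tin: Spare part to leave alone: round tin with a blue label, 60 mm across, 70 mm high, loose. Origin at the centre of its underside.
- bearing: Spare part to leave alone: bright steel bearing ring lying flat, 62 mm across, 18 mm high, loose. Origin at the centre of its underside.
- flange: Spare part to leave alone: dark steel hubbed flange, 76 mm across, 40 mm high, loose. Origin at the centre of its underside.
Things that resemble listed ones, but are neither listed nor needed, are in the scene too. Several things have the shape of the gearbox; the one meant has the colours described above. Of the things like the yellow_stop, leave any that is orange; of the rest the larger one is meant.

How it is judged:
By the outcome, as a careful person would: the job done as asked, in the order asked, and still so for the second after the job is handed in, with the robot touching nothing.
It also fails if it takes over 45 s, if anything falls off the work surface, if the arm or the gripper's body presses on something with over 40 N, if the wrist force passes 120 N, or if a joint passes its speed limit or range.

## Working session

There is one attempt and no reset: what is moved stays moved. The work goes in short steps, each a Python script; the robot and the scene stay as the last script left them, time stands still between calls to the robot, and variables do not carry over. Pictures are saved under pics/ and viewed, about 8 in all and at most 12, crops included, and the job is handed in when it is done.

```bash
mkdir -p pics; cat > h.py <<'E'
import numpy as np, cv2
from bench import manip, effector, viewer
from scipy.spatial.transform import Rotation as R
def cal(n):
    c=viewer.get_calibration(n); f=210/np.tan(np.radians(c["vfov"])/2)
    K=np.array([[f,0,c["cx"]],[0,f,c["cy"]],[0,0,1]]); return c,K
def ray(c,K,uv,z):
    "pixels -> world points on plane z"
    p=cv2.undistortPoints(np.array(uv,float).reshape(-1,1,2),K,np.array(c["dist_coeffs"],float)).reshape(-1,2)
    a=np.array(c["attitude"]); M=a if a.shape==(3,3) else R.from_quat(a).as_matrix()
    d=np.c_[p,np.ones(len(p))]@M.T; e=np.array(c["eye"])
    return (e+d*((z-e[2])/d[:,2])[:,None])[:,:2]
def snap(n,name):
    im=viewer.get_image(n)[:,:,::-1].copy(); cv2.imwrite(f"pics/{name}.png",im); return im
E
python3 - <<'E'
from h import *
for n in("top","scene"): snap(n,n+"0"); print(viewer.get_calibration(n))
print(manip.current_clock(),manip.current_tcp_rot())
E
```

```text
{'vfov': 57.426353241296034, 'cx': 277.8773413431472, 'cy': 208.07071039584818, 'dist_coeffs': array([-0.04119071,  0.        ,  0.        ,  0.        ,  0.        ]), 'eye': array([0.42858678, 0.03426889, 0.97588124]), 'attitude': array([-0.70260727,  0.70709213, -0.06527857,  0.04585247])}
{'vfov': 51.58872933459998, 'cx': 280.752909671738, 'cy': 199.68279828092972, 'dist_coeffs': array([0.01650219, 0.        , 0.        , 0.        , 0.        ]), 'eye': array([1.34510737, 0.35273578, 0.70748429]), 'attitude': array([ 0.48152832,  0.75563261, -0.37226258, -0.24201322])}
0.1 [ 8.31763160e-01  5.55129918e-01 -7.68984036e-04  4.78175923e-04]
```

View pics/top0.png

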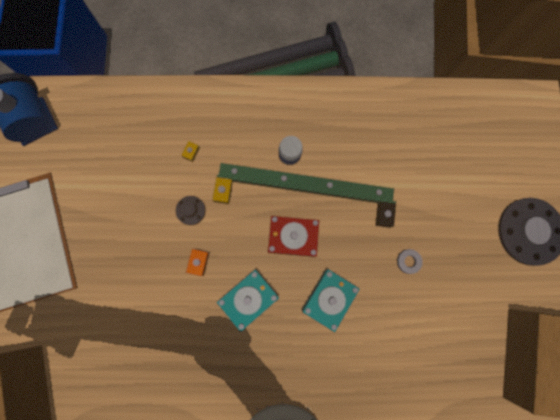

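View pics/scene0.png

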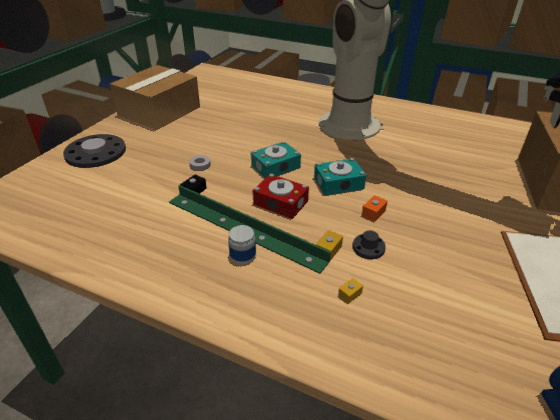

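The top view shows the red gearbox at about (294,237). The big yellow stop is at (222,190), which is the +y end of the rail, with small yellow and orange decoys near it. The black stop is at (386,213), the rail runs from (219,170) to (393,195), and the tin at (290,150) is behind the rail. The scene view agrees. Next I'll measure these.

```bash
cat >> h.py <<'E'
def measure(n="top",im=None):
    im=snap(n,"tmp") if im is None else im
    c,K=cal(n); hsv=cv2.cvtColor(im,cv2.COLOR_BGR2HSV); h,s,v=cv2.split(hsv)
    roi=np.zeros_like(h); roi[130:280,200:420]=255
    out={}
    M={"red":(((h<6)|(h>172))&(s>150)&(v>60),.048),"yel":((h>18)&(h<30)&(s>170)&(v>90),.034),
       "green":((h>55)&(h<82)&(s>60)&(v>30),.0)}
    for k,(m,z) in M.items():
        m=cv2.morphologyEx((m*255).astype(np.uint8)&roi,cv2.MORPH_CLOSE,np.ones((5,5)))
        cs=cv2.findContours(m,cv2.RETR_EXTERNAL,cv2.CHAIN_APPROX_NONE)[0]
        if not cs: continue
        q=max(cs,key=cv2.contourArea).reshape(-1,2); w=ray(c,K,q,z)
        r=cv2.minAreaRect((w*1000).astype(np.float32)); out[k]=(q,w,r)
    return out
E
python3 - <<'E'
from h import *
o=measure(im=cv2.imread("pics/top0.png"))
for k,(q,w,r) in o.items(): print(k,q.min(0),q.max(0),np.round(r[0],1),np.round(r[1],1),round(r[2],2),np.round(cv2.boxPoints(r)).tolist())
im=cv2.imread("pics/top0.png")
for k,(q,w,r) in o.items(): cv2.drawContours(im,[q.reshape(-1,1,2)],-1,(255,0,255),1)
cv2.imwrite("pics/ov.png",cv2.resize(im[130:290,180:420],None,fx=3,fy=3,interpolation=0))
E
```

```text
red [268 217] [317 255] [506.9 -28.6] [115.3  87.1] 84.23 [[458.0, -82.0], [544.0, -90.0], [556.0, 24.0], [469.0, 33.0]]
yel [213 177] [231 202] [625.2 147.3] [41.1 61.9] 81.37 [[592.0, 132.0], [653.0, 122.0], [659.0, 163.0], [598.0, 172.0]]
green [221 167] [391 200] [648.7 -68.2] [447.4  34.6] 80.94 [[596.0, -286.0], [631.0, -292.0], [701.0, 150.0], [667.0, 155.0]]
```

View pics/ov.png

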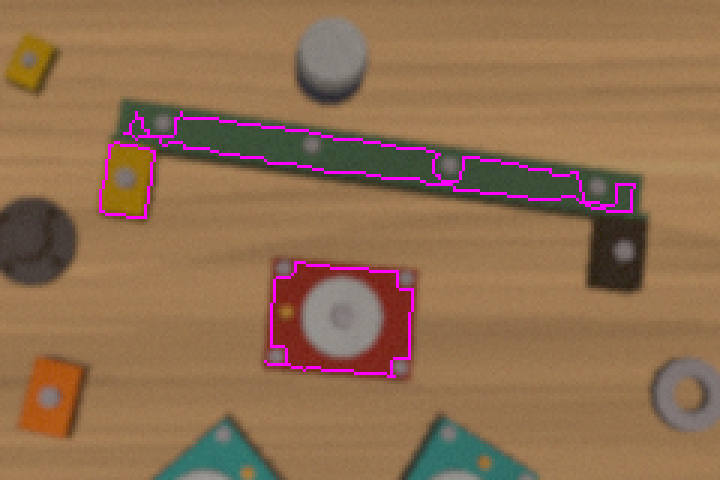

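The masks fit: the gearbox measures 115x87, the stop 41x62, and the rail axis is at about 81°. From these the rail frame has its origin near (0.622,-0.065) with yaw -0.157. The first push goes towards the rail with the open fingers spanning the long side, in force-checked steps.

```bash
cat >> h.py <<'E'
O=np.array([.622,-.0649]); A=-.157
X=np.array([np.cos(A),np.sin(A)]); Y=np.array([-X[1],X[0]])
def W(x,y,z): return [*(O+X*x+Y*y),z]
def rf(p): d=np.array(p)[:2]-O; return d@X,d@Y
def quat(a): return [np.cos(a/2),np.sin(a/2),0,0]  # tool down, tool x at angle a
Q1=quat(A+np.pi/2)
def force(): return rf(O+np.array(manip.current_force())[:2])
E
cat > s1.py <<'E'
from h import *
print("black px check", np.round(rf(ray(*cal("top"),[[385.7,214.7]],.034)[0]),3))
for a in(A,A+np.pi): print(manip.solve_ik(W(-.045,-.1,.016),quat(a)))
manip.move_pose(W(-.186,.018,.12),Q1); manip.servo_line(W(-.186,.018,.016),vel=.12)
print(manip.current_clock(),force(),manip.current_tool_pos())
x=-.115; manip.servo_line(W(x,.018,.016),vel=.06); f0=force(); print(f0)
while x<-.085:
    x+=.002; manip.servo_line(W(x,.018,.016),vel=.04); f=force()
    if abs(f[0])>9: break
print(manip.current_clock(),x,f,rf(manip.current_tool_pos()))
snap("top","top1")
for k,(q,w,r) in measure().items(): print(k,np.round(rf(np.array(r[0])/1000),4),np.round(r[1],1),round(r[2],2))
E
python3 s1.py
```

```text
black px check [-0.03  -0.205]
[ 0.10808885  0.63602561  0.15248104  1.86623414 -0.14958182  0.6503028
  0.19346756]
[-0.61782117  1.2395364   1.34631871  1.88896901 -1.31301224  1.2643485
 -2.10515003]
3.45 (np.float64(0.1718793057659969), np.float64(0.7413910206021552)) [ 0.44160915 -0.01797852  0.01643162]
(np.float64(-1.5634018854047398), np.float64(0.145740110644278))
7.2833 -0.09499999999999999 (np.float64(-10.91331998771046), np.float64(-0.021942842894004944)) (np.float64(-0.09844194207453055), np.float64(0.01788097060135635))
yel [-0.0305  0.2098] [40.6 62.2] 80.93
green [0.0262 0.1389] [174.4  34.9] 81.52
```

The box met the rail at the expected place (TCP rail x -98 mm, expected -99.5). The second push runs along the rail with the fingers shut.

```bash
cat > s2.py <<'E'
from h import *
manip.servo_line(W(-.125,.018,.016),vel=.15); manip.servo_line(W(-.125,.018,.13),vel=.25)
effector.close()
xp=-.044
manip.move_pose(W(xp,-.075,.13),quat(A)); manip.servo_line(W(xp,-.075,.018),vel=.15)
print(manip.current_clock(),force())
y=.045; manip.servo_line(W(xp,y,.018),vel=.06); print(force())
while y<.075:
    y+=.002; manip.servo_line(W(xp,y,.018),vel=.04); f=force()
    if abs(f[1])>9: break
print(manip.current_clock(),y,f,rf(manip.current_tool_pos()))
manip.servo_line(W(xp,y-.03,.018),vel=.15); manip.servo_line(W(xp,y-.03,.13),vel=.25)
c=viewer.get_calibration("wrist"); snap("wrist","w2"); snap("top","top2"); print(c)
E
python3 s2.py; python3 - <<'E'
import cv2
cv2.imwrite("pics/top2c.png",cv2.resize(cv2.imread("pics/top2.png")[130:290,180:420],None,fx=3,fy=3))
E
```

```text
11.8 (np.float64(-0.5716564590991124), np.float64(-0.7860909278254727))
(np.float64(-0.2630538233191476), np.float64(-3.706611228249452))
16.45 0.06500000000000002 (np.float64(-0.8985060715777544), np.float64(-9.601702376712346)) (np.float64(-0.04438413584183442), np.float64(0.06114111930280562))
{'vfov': 69.57492816029993, 'cx': 274.72749140987884, 'cy': 204.64652867509432, 'dist_coeffs': array([-0.03795092,  0.        ,  0.        ,  0.        ,  0.        ]), 'eye': array([0.59622839, 0.056069  , 0.290269  ]), 'attitude': array([ 0.98581749, -0.07671347, -0.01091687,  0.14886148])}
```

View pics/top2c.png

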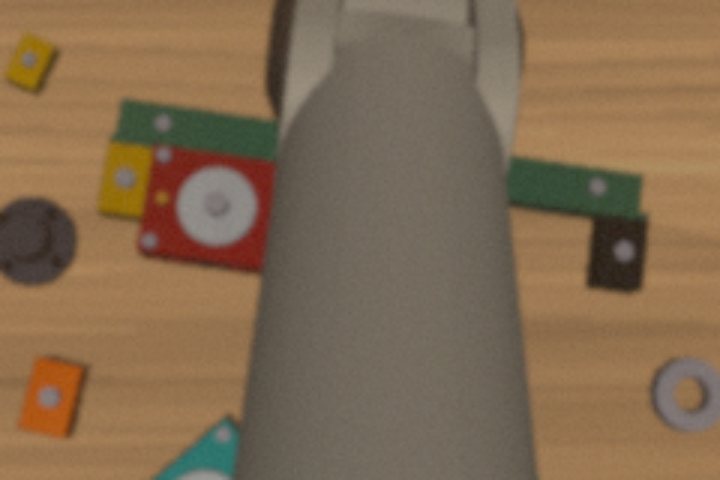

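View pics/w2.png

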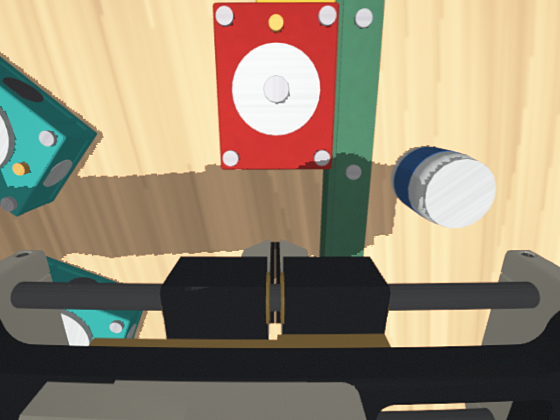

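The box meets the stop with contact at 61.1 mm, expected 60.5. The wrist view, with the red top at about (215..338, 5..168), hints that the box may be a little skewed to the rail. I'll press it square with two fingers, retreat clear of the view, and measure.

```bash
cat > s3.py <<'E'
from h import *
effector.open_jaws()
y=.128
manip.move_pose(W(-.118,y,.12),Q1); manip.servo_line(W(-.118,y,.016),vel=.15)
x=-.105; manip.servo_line(W(x,y,.016),vel=.06); print(manip.current_clock(),force())
while x<-.088:
    x+=.002; manip.servo_line(W(x,y,.016),vel=.04); f=force(); print(round(x,3),np.round(f,1),np.round(rf(manip.current_tool_pos()),4),np.round(manip.current_wrist_torque(),2))
    if abs(f[0])>9: break
manip.servo_line(W(-.125,y,.016),vel=.1); manip.servo_line(W(-.125,y,.14),vel=.25)
manip.move_pose(W(-.2,-.2,.2),Q1)
print(manip.current_clock()); im=snap("top","top3")
for k,(q,w,r) in measure(im=im).items(): print(k,np.round(rf(np.array(r[0])/1000),4),np.round(r[1],1),round(r[2],2))
cv2.imwrite("pics/top3c.png",cv2.resize(im[130:290,180:420],None,fx=3,fy=3))
E
python3 s3.py
```

```text
21.2583 (np.float64(1.1332874383076788), np.float64(-0.3961042798960672))
-0.103 [-0.5  0.1] [-0.103  0.128] [-0.01 -0.01 -0.02]
-0.101 [0.5 0.8] [-0.1009  0.128 ] [-0.04  0.01 -0.02]
-0.099 [-1.  -0.3] [-0.0992  0.128 ] [ 0.08  0.11 -0.  ]
-0.097 [-5.3 -0.7] [-0.0992  0.128 ] [0.26 1.02 0.32]
-0.095 [-9.8  0. ] [-0.0992  0.1279] [0.5  1.77 0.58]
24.9
red [-0.045   0.1302] [114.9  89.7] 79.87
yel [-0.03   0.212] [36.1 61.3] 80.93
green [0.0274 0.0016] [448.1  34.3] 81.31
```

View pics/top3c.png

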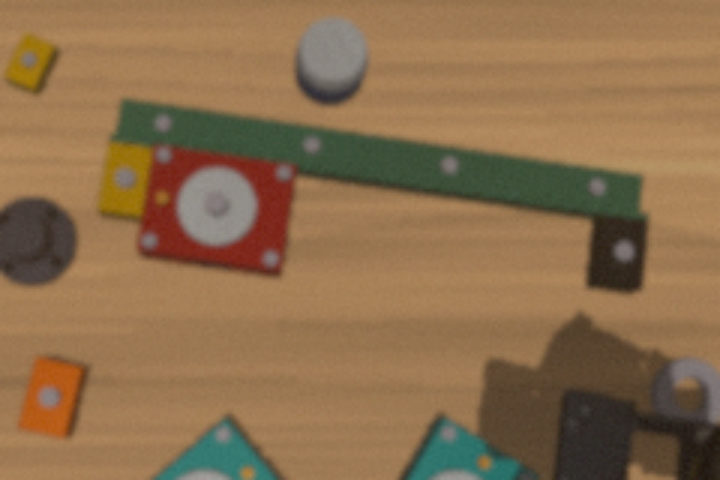

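The box measures (-45.0, 130.2) mm in the rail frame, target (-45, 130). In the press the fingers stopped dead at first contact, so it was already seated. The tin, flange, teal boxes and decoy stops have not shifted in the picture, and the bearing at crop (687,385) appears in place under the raised gripper.

```bash
python3 -c "
from h import *
print(manip.current_clock(),manip.current_tool_pos(),manip.current_force()); manip.hand_in()"
```

```text
24.95 [ 0.39389231 -0.22979636  0.19947917] [ 0.17123359  0.27486202 -0.64140519]
the job is handed in; nothing more can be done
```

The red gearbox is in place against the green rail and the yellow stop, and I handed the job in at about 25 s with the robot clear of everything. I pushed it to the rail with the open fingers, slid it along to the larger yellow stop with the fingers shut, and then pressed it once more against the rail. The pushing force read about 11 N at most.

- **Position:** the last top view put its centre at (-45.0, 130.2) mm in the rail frame, where the target is (-45, 130).
- **Contact:** the fingers stopped within about 1 mm of where they should at both the rail and the stop, and the final press did not move the box.
- **Angle:** the picture shows the gearbox about 1° off the rail line. The mask is only good to about that, and the firm two-finger contact suggests it is flush. I did not check the angle any more closely.
- **End contact:** I did not press the end against the stop again after the final press on the rail. That contact rests on the earlier push and the last picture.
- **Other parts:** the tin and flange had not shifted in the last picture. The bearing was partly hidden by the gripper's fingers but appeared in its original place.

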